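Press a freshly glued linocut block

ROBOT

A 6-joint arm with a two-finger parallel gripper is mounted at the origin on the work surface. World frame = base frame: x ahead of the robot, y to its left, z up, the work surface at z = 0. Lengths are in m, angles in rad, forces in N, time in s.
With the tool pointing down it reaches from about 0.3 to 0.775 m from the base axis. Payload 14.6 kg.
Tool frame: the origin (TCP) lies at the very end of the fingers, on their centre line; the grasp point (between the pads) lies 19 mm behind it (ctrl.hold_point_z is the z of the grasp point in the tool frame, in m); z points along the fingers, y is the direction in which the jaws open and shut (so a half turn about z gives the same grasp; the last joint's range is limited). The gripper opens to 94 mm and grips with 3 to 60 N. Pads are 16 mm wide; open, the fingers measure 119 mm over their backs; the gripper's body (75 mm by 177 mm) begins 78 mm behind the grasp point.
Start: joints at [1.281, 0.3, 1.521, -0, 1.321, -0.067], TCP at [0.122, 0.536, 0.205] pointing down, gripper open.
Joint ranges: [-3.03, 3.03], [-0.79, 2.21], [0.23, 2.52], [-1.04, 4.18], [0, 3.07], [-2.55, 2.55]. Speed limits (rad/s): [2.22, 2.22, 2.57, 3.14, 3.14, 3.14].

INTERFACE

Orientations are given as [roll, pitch, yaw] about the fixed x, y, z axes, in that order (R = Rz(yaw) Ry(pitch) Rx(roll)).
In Python, from station import ctrl, cams, hand_in gives the robot as it stands.
- The arm moves only by the tool servo_tool, never from a script. Its argument "rows" is a list of rows, each a list of 7 numbers: the shift along the world's x, y, z in m, then the turn, a rotation vector about the world's x, y, z in rad, then the gripper command: -1 is shut, 1 is fully open, values between are in proportion. A call has exactly 8 rows; each row is the pose to reach, as a shift and turn from the pose measured when the call began; what a row does not reach only later rows make up. A row lasts 1/12 s, in which the tool goes at most 41.7 mm and 7.16 degrees, less where a joint would pass 70% of its speed; a pose out of reach is approached as far as the arm can. A call with a gripper value outside its range is refused whole. The fingers move at their own pace and stop on an object; "newtons" is the grip in N (left out, the last holds). Time passes only in rows, so rows that repeat a pose let the fingers close, or fill a call up. It gives the time, the measured TCP pose, the force and the opening at its end, in the units of the state.
- ctrl.get_obs(): the state, without advancing time (a new reading comes with each control period).
- cams.camera(name): name is "scene" or "top" or "wrist"; returns a dict with "image" (420x560x3 uint8, red, green, blue), "depth" (420x560 float32, m along the optical axis (not along the pixel's ray), 0 where there is no reading), "fx", "fy", "cx", "cy" (pixels), "dist_coeffs" ([k1, k2, p1, p2, k3] as OpenCV has them; the pictures are not rectified), "rvec" (rotation vector, rad) and "tvec" (3), from world to camera coordinates, as OpenCV has them; the wrist camera has in their place "hand_eye" (4x4, takes a point from camera to tool coordinates, whose origin is the TCP and whose axes are the flange's). Camera axes: x right, y down, z forward; pixel columns grow to the right and rows downward; lengths in m; the calibration is good to about 2 mm. A picture is of the moment at which its call begins: read the wrist's pose just before it.
- hand_in(): hands the job in, once; it reports no verdict.
Trained networks look in a picture, given as the dict that the camera call returned (one of the last four; its "shot" number tells which), for a name from the list of things; names that differ only in an ending like _2 or _b are one class to them, and where a whole thing is asked for, a point or a joint stands for the part that bears it (a point fixed in the world has none). Each returns a list of dicts, best first, with "p" (0 to 1); they miss things now and then, are a little off and sometimes report something else, mostly with a low value. They report only what shows in the picture. A call takes as long as a camera call.
- cams.spot_in(picture, name): "box" ([left, top, right, bottom] as shares, 0 to 1, of the picture: columns of its width, rows of its height, round what is visible of it).
- cams.place_of(picture, name): "at" ([column, row] as shares, 0 to 1, of the picture: columns of its width, rows of its height: a listed point, or the origin of a listed thing).
The state is a dict: "time_s": time; "qpos": joint angles; "joint_vel": joint speeds; "tau": joint torques, N m; "ee_pos": TCP position; "eef_rot": TCP orientation; "force": force on the tool from outside, world axes, zero at the start; "moment": the same for the moment, N m; "grip_width": finger opening in m.
Only numpy, scipy, OpenCV 4.12 (cv2) and the standard library are available. Lean on these libraries where they do the work, as an engineer would, in place of code of your own. Each camera call takes 0.05 s, during which the arm holds its last target.

TASK

The blue lino has just been glued onto its wooden block: set that block, blue face up, into the shallow seat of the press tray, let go of it, and push the tray fully home under the press. Then press the black knob straight down until the orange pointer stands in the green band, never letting it run into the red, and finish while still holding it there with the pointer in the green. Do not disturb the dark wooden block, the mug of pencils or the yellow tin.

Things in the scene. Friction and masses are not known exactly. Their poses are not given: they have to be found in the camera images.
- block_mid (a point): Centre (half-way up) of the loose block to be pressed: pale wood with a 6 mm bright blue lino layer on top, carved with pale lines; 46 mm along its x, 64 mm along its y, 40 mm high, about 90 g. It starts flat on the desk, blue face up; z axis up.
- spare_mid (a point): Centre of a plain dark wooden block of the same size, 46 x 64 x 40 mm, loose on the desk. Leave it alone.
- mug: Blue ceramic mug, 78 mm across and 95 mm high, pencils standing in it to 175 mm; origin at the centre of its underside. Leave it alone.
- tin: Yellow round ink tin, 72 mm across, 50 mm high, loose; origin at the centre of its underside. Leave it alone.
- press: Green bench press fixed to the desk; origin on the desk under the plunger's axis; +x is the way the tray slides in, -x the loading side. Base 130 mm wide (y), 30 mm high, x -220 to +110 mm, with rails to 42 mm high beside the tray. A column at x +60 to +105 mm holds an arm 50 mm wide, 135 to 170 mm above the desk, that reaches to x -30 mm and carries the plunger.
- tray_seat (a point): Centre of the floor of the seat in the aluminium tray (dark rubber floor), 42 mm above the desk; axes as the press. The seat is 54 mm along x and 72 mm along y, inside a lip 4 mm thick and 6 mm high, so the block goes in with its 64 mm side along the seat's y and 4 mm of play all round.
- tray_tab (a point): Middle of the outer (-x) face of the black upright push tab at the tray's loading end, 75 mm above the desk; tab 50 mm wide (y), 8 mm thick, top 85 mm above the desk. It stands 98 mm to the -x side of tray_seat and moves with the tray. Axes as the press. Push it along the press's +x; it resists with about 1.5 N.
- tray (a joint): Travel of the tray in m: 0 = fully out (seat centre 130 mm to the -x side of the plunger's axis), 0.13 = fully home against its stop (seat centred under the plunger). It stays where it is left; starts at 0 to 0.025.
- knob_top (a point): Centre of the flat top of the black round palm knob, 58 mm in diameter and 22 mm high, on the plunger; 225 mm above the desk at rest; it goes down with the plunger. Under the arm the plunger carries a sprung, rubber-faced foot, 42 mm across, its underside 98 mm above the desk at rest.
- plunger (a joint): How far the knob is pressed, in m: 0 = up, 0.042 = bottom; green band 0.024 to 0.034, red from 0.036 (orange pointers run down white scales on both sides of the arm: green band, red below). A spring returns it. It starts to move at about 1 N; from 0.016 the foot bears on the block; in the green band it takes about 11 to 18 N.

How it is judged:
By the outcome, as a careful person would: the job done as asked, in the order asked, and still so for the second after the job is handed in, while the arm keeps its last pose, push and grip.
It also fails if it takes over 58 s, if anything falls off the work surface, if the arm or the gripper's body presses on something with over 40 N, if the wrist force passes 120 N, or if a joint passes its speed limit or range.

## Working session

There is one attempt and no reset: what is moved stays moved. The work goes in short steps, Python scripts to look and compute and a tool call to move; the robot and the scene stay as the last step left them, time stands still between calls to the robot, and variables do not carry over. Pictures are saved under pics/ and viewed, and the job is handed in when it is done.

Besides the shell and the picture viewer there is one more tool, called after "Call:" as name(argument=value, ...) on one line, values as JSON. servo_tool: Moves the arm, as the interface text tells. Its arguments: {"type":"object","properties":{"rows":{"type":"array"},"newtons":{"type":"number"}},"required":["rows"]}

```bash
ls; mkdir -p pics
python3 - <<'E'
from station import ctrl,cams
import cv2
o=ctrl.get_obs()
print({k:(v if not hasattr(v,'round') else v) for k,v in o.items()}, ctrl.hold_point_z)
names=["block_mid","spare_mid","mug","tin","press","tray_seat","tray_tab","knob_top"]
for n in ["scene","top","wrist"]:
    p=cams.camera(n)
    im=p["image"][:,:,::-1].copy()
    print(n,p["shot"],p["fx"],p["fy"],p["cx"],p["cy"],p["dist_coeffs"],p.get("rvec"),p.get("tvec"),p.get("hand_eye"))
    for k in names:
        r=cams.place_of(p,k)
        print(k,r[:2])
        if r:
            c=(int(r[0]["at"][0]*560),int(r[0]["at"][1]*420)); cv2.circle(im,c,3,(0,0,255),1); cv2.putText(im,k,c,0,.4,(255,0,255),1)
    cv2.imwrite(f"pics/a_{n}.png",im)
print(ctrl.get_obs()["time_s"])
E
```

```text
pics
{'time_s': 0.0, 'qpos': array([ 1.28136254e+00,  3.00434344e-01,  1.52156695e+00,  2.24527552e-05,
        1.32070046e+00, -6.66012230e-02]), 'joint_vel': array([ 6.75537280e-05, -4.74558030e-04, -1.26550139e-03, -8.83477458e-04,
        3.22125292e-05, -1.99160991e-03]), 'tau': array([-3.65784181e-03, -5.31797254e+01, -3.52743888e+01,  7.06721703e-02,
        2.42871634e-02,  1.84582700e-05]), 'ee_pos': array([0.1214706 , 0.53615572, 0.20491247]), 'eef_rot': array([-3.14048746e+00, -9.55127043e-05,  2.91875447e+00]), 'force': array([-0.9976895 , -0.21877965,  0.35473602]), 'moment': array([ 0.02113205, -0.02237132, -0.00973142]), 'grip_width': 0.09409446277676102} -0.0188
scene 1 379.28063522170305 379.28063522170305 276.37331116810134 211.44487674129783 [-0.04738191  0.          0.          0.          0.        ] [ 1.34892654  1.90184187 -1.03057189] [ 0.1661128  -0.17047055  1.46784018] None
block_mid [{'at': [0.3202, 0.4788], 'p': 0.83}, {'at': [0.7834, 0.7574], 'p': 0.62}]
spare_mid [{'at': [0.2866, 0.5381], 'p': 0.49}]
mug [{'at': [0.3025, 0.6579], 'p': 0.75}]
tin [{'at':
[... 573 characters left out ...]
[{'at': [0.2375, 0.4371], 'p': 0.79}]
press [{'at': [0.4595, 0.5336], 'p': 0.93}]
tray_seat []
tray_tab [{'at': [0.6071, 0.531], 'p': 0.69}]
knob_top [{'at': [0.4473, 0.5331], 'p': 0.56}]
wrist 3 370.71279337808005 370.71279337808005 280.6233267528035 208.998260706266 [-0.09757518  0.          0.          0.          0.        ] None None [[ 2.56798950e-04 -9.74003877e-01 -2.26531195e-01  6.47921626e-02]
 [ 9.99999828e-01  1.30472980e-04  5.72626289e-04 -2.17415354e-04]
 [-5.28184026e-04 -2.26531303e-01  9.74003742e-01 -1.78745197e-01]
 [ 0.00000000e+00  0.00000000e+00  0.00000000e+00  1.00000000e+00]]
block_mid []
spare_mid []
mug []
tin []
press []
tray_seat []
tray_tab []
knob_top []
1.35
```

View pics/a_scene.png

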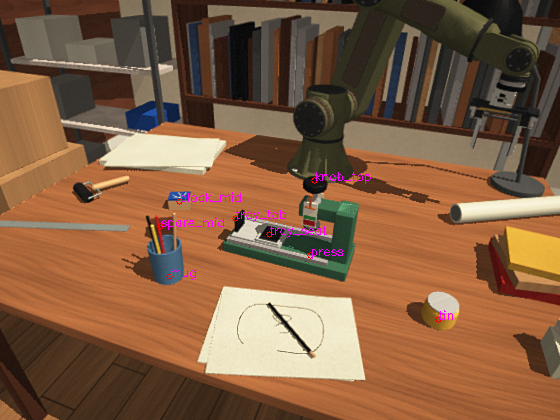

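View pics/a_top.png

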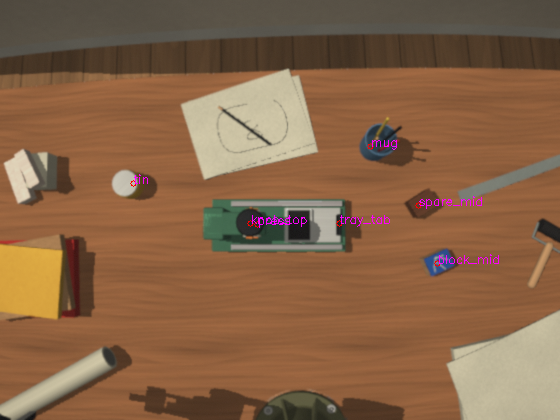

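View pics/a_wrist.png

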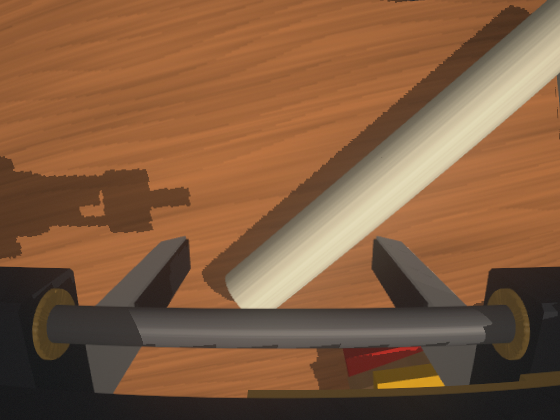

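```bash
cat > h.py <<'E'
import numpy as np,cv2,pickle
from station import ctrl,cams
from scipy.spatial.transform import Rotation as Rt
def shot(n):
    o=ctrl.get_obs(); p=cams.camera(n); 
    K=np.array([[p["fx"],0,p["cx"]],[0,p["fy"],p["cy"]],[0,0,1]])
    if n=="wrist":
        T=np.eye(4);T[:3,:3]=Rt.from_euler('xyz',o["eef_rot"]).as_matrix();T[:3,3]=o["ee_pos"]
        W=T@np.array(p["hand_eye"])
        R=W[:3,:3].T;t=-R@W[:3,3]
    else:
        R=cv2.Rodrigues(np.array(p["rvec"],float))[0];t=np.array(p["tvec"],float).ravel()
    p["K"]=K;p["R"]=R;p["t"]=t;p["C"]=-R.T@t
    return p
def ray(p,uv):
    uv=np.asarray(uv,float).reshape(-1,1,2)
    n=cv2.undistortPoints(uv,p["K"],np.array(p["dist_coeffs"],float)).reshape(-1,2)
    return np.c_[n,np.ones(len(n))]@p["R"]   # rows: R^T d
def atz(p,uv,z):
    d=ray(p,uv);return p["C"]+d*((z-p["C"][2])/d[:,2])[:,None]
def cloud(p):
    v,u=np.mgrid[0:420,0:560]
    d=ray(p,np.c_[u.ravel(),v.ravel()])
    P=p["C"]+d*p["depth"].ravel()[:,None]
    return P.reshape(420,560,3)
def tri(ps,uvs):
    A=np.zeros((3,3));b=np.zeros(3)
    for p,uv in zip(ps,uvs):
        d=ray(p,uv)[0];d/=np.linalg.norm(d);M=np.eye(3)-np.outer(d,d);A+=M;b+=M@p["C"]
    return np.linalg.solve(A,b)
def proj(p,X):
    return cv2.projectPoints(np.asarray(X,float).reshape(-1,1,3),cv2.Rodrigues(p["R"])[0],p["t"],p["K"],np.array(p["dist_coeffs"],float))[0].reshape(-1,2)
E
python3 - <<'E'
from h import *
s=shot("scene");t=shot("top")
pickle.dump((s,t),open("st.pkl","wb"))
print(t["C"],s["C"])
def pt(p,u):return [u[0]*560,u[1]*420]
prs={"block":([.3202,.4788],[.7816,.6274]),"spare":([.2866,.5381],[.7482,.49]),"mug":([.3025,.6579],[.6613,.3479]),"press":([.5543,.6088],[.4595,.5336]),"tab":([.4207,.5195],[.6071,.531]),"knob":([.5614,.4293],[.4473,.5331]),"tin":([.7832,.76],[.2375,.4371])}
for k,(a,b) in prs.items(): print(k,tri([s,t],[pt(s,a),pt(t,b)]).round(4))
c=cloud(t);im=t["image"].astype(int)
hsv=cv2.cvtColor(t["image"],cv2.COLOR_RGB2HSV)
m=cv2.inRange(hsv,(100,120,60),(130,255,255)); 
n,l,st,ce=cv2.connectedComponentsWithStats(m)
for i in range(1,n):
    if st[i,4]>40:
        print(st[i],ce[i],np.median(c[l==i],0).round(4))
        ys,xs=np.where(l==i); Q=atz(t,np.c_[xs,ys],.04)[:,:2]
        r=cv2.minAreaRect(Q.astype(np.float32)*1000);print(r)
for z0,z1 in((.21,.24),(.06,.1),(.12,.19),(.025,.03)):
    q=(c[...,2]>z0)&(c[...,2]<z1)&(np.abs(c[...,0]-.45)<.15)
    print(z0,q.sum(),c[q].min(0).round(3),c[q].max(0).round(3),c[q].mean(0).round(4))
cv2.imwrite("pics/b_top.png",cv2.resize(t["image"][160:300,180:480,::-1],None,fx=2.6,fy=2.6,interpolation=cv2.INTER_CUBIC))
cv2.imwrite("pics/b_scene.png",cv2.resize(s["image"][150:300,130:380,::-1],None,fx=3.2,fy=3.2,interpolation=cv2.INTER_CUBIC))
E
```

```text
[0.51021276 0.02656665 1.08542092] [1.32323969 0.25103253 0.63026015]
block [ 0.4319 -0.3576  0.0113]
spare [ 0.5816 -0.3206  0.018 ]
mug [ 0.7381 -0.2034 -0.0018]
press [0.5451 0.0975 0.0022]
tab [ 0.5414 -0.1089  0.07  ]
knob [0.5396 0.0935 0.2222]
tin [ 0.6609  0.4195 -0.0016]
[425 250  29  25 320] [438.928125 261.915625] [ 0.4371 -0.352   0.0381]
((437.87835693359375, -351.12744140625), (44.659461975097656, 63.04298782348633), 22.15435218811035)
0.21 634 [0.515 0.068 0.213] [0.572 0.123 0.229] [0.5431 0.0953 0.2228]
0.06 4384 [ 0.323 -0.108  0.06 ] [0.579 0.754 0.1  ] [0.4215 0.64   0.0737]
0.12 1139 [0.511 0.066 0.121] [0.581 0.201 0.189] [0.544  0.1567 0.1678]
0.025 2405 [ 0.32  -0.687  0.025] [0.6  0.78 0.03] [0.5044 0.0446 0.0278]
```

View pics/b_top.png

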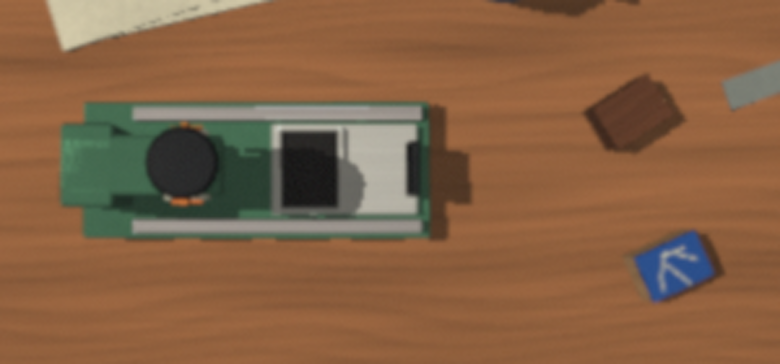

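View pics/b_scene.png

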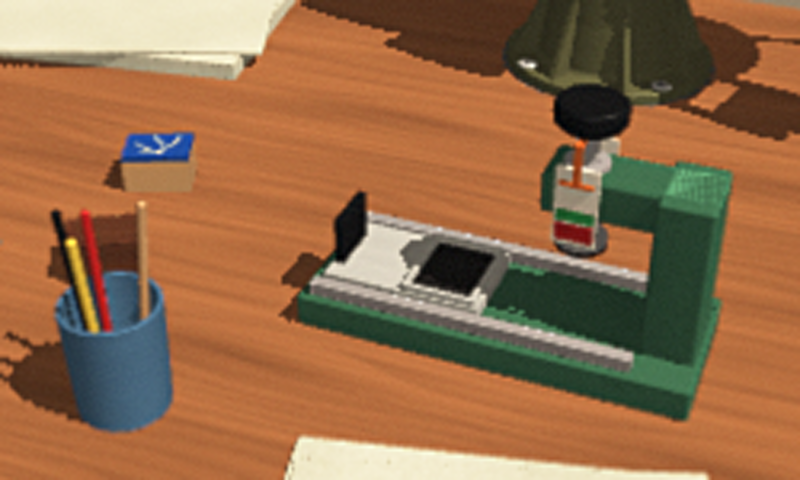

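Run:
```python
from h import *
s,t=pickle.load(open("st.pkl","rb"))
cv2.imwrite("pics/c_scene.png",cv2.resize(s["image"][0:200,400:560,::-1],None,fx=3,fy=3,interpolation=cv2.INTER_CUBIC))
c=cloud(t)
# rails: z ~ .042, top fits
hsv=cv2.cvtColor(t["image"],cv2.COLOR_RGB2HSV)
roi=np.zeros((420,560),bool);roi[190:260,198:360]=1
for nm,q in {"rail":roi&(hsv[...,1]<60)&(hsv[...,2]>90)&(np.abs(c[...,2]-.042)<.006)}.items():
    n,l,st,ce=cv2.connectedComponentsWithStats(q.astype(np.uint8))
    for i in range(1,n):
        if st[i,4]>60:
            ys,xs=np.where(l==i);Q=atz(t,np.c_[xs,ys],.042)[:,:2]
            r=cv2.minAreaRect(Q.astype(np.float32)*1000);print(st[i],r, np.median(c[l==i],0).round(4))
            v=np.linalg.svd(Q-Q.mean(0))[2][0];print(np.degrees(np.arctan2(v[1],v[0])),Q.mean(0))
q=roi&(hsv[...,1]>80)&(hsv[...,0]>65)&(hsv[...,0]<95)
print("green",q.sum())
q=roi&(hsv[...,2]<60)&(c[...,2]<.06)&(c[...,2]>.03)
n,l,st,ce=cv2.connectedComponentsWithStats(q.astype(np.uint8))
for i in range(1,n):
    if st[i,4]>60:
        ys,xs=np.where(l==i);Q=atz(t,np.c_[xs,ys],.042)[:,:2];print("dark",st[i],cv2.minAreaRect(Q.astype(np.float32)*1000),np.median(c[l==i],0).round(4))
q=(np.abs(c[...,2]-.076)<.013)&(np.abs(c[...,1]+.11)<.04)&(np.abs(c[...,0]-.54)<.08)
print("tab",c[q].min(0),c[q].max(0),c[q].mean(0),q.sum())
q=(c[...,2]>.205)&(np.abs(c[...,0]-.54)<.06)&(np.abs(c[...,1]-.09)<.06)
ys,xs=np.where(q);Q=atz(t,np.c_[xs,ys],.225)[:,:2];print("knob",cv2.minEnclosingCircle(Q.astype(np.float32)*1000),Q.mean(0))
m=cv2.inRange(hsv,(100,120,60),(130,255,255));m[:,:420]=0;m[:,460:]=0
ys,xs=np.where(m>0);Q=atz(t,np.c_[xs,ys],.04)[:,:2];print(cv2.boxPoints(cv2.minAreaRect(Q.astype(np.float32)*1000)))
# scene view of blue
hs=cv2.cvtColor(s["image"],cv2.COLOR_RGB2HSV);m=cv2.inRange(hs,(100,120,60),(130,255,255));m[:185]=0;m[215:]=0;m[:,:160]=0;m[:,200:]=0
ys,xs=np.where(m>0);Q=atz(s,np.c_[xs,ys],.04)[:,:2];print(cv2.boxPoints(cv2.minAreaRect(Q.astype(np.float32)*1000)),Q.mean(0))
cs=cloud(s);print(cs[m>0].mean(0))
```

```text
[231 201 111   5 547] ((594.0855712890625, 19.716079711914062), (268.3626403808594, 9.811446189880371), 88.20497131347656) [0.5942 0.0197 0.0402]
-91.80816902964924 [0.59407591 0.01995833]
[ 285  208   55   35 1110] ((538.6698608398438, -42.0433349609375), (131.37908935546875, 82.517333984375), 88.21572875976562) [ 0.5402 -0.0644  0.0405]
-99.20830148378057 [ 0.5395749  -0.05823422]
[231 245 112   5 547] ((487.1902770996094, 21.84112548828125), (269.13372802734375, 9.87828254699707), 88.3021240234375) [0.4872 0.0228 0.0404]
-91.70403317014681 [0.48723597 0.0225773 ]
green 2151
dark [288 211  22  29 605] ((539.6722412109375, -9.125328063964844), (50.95372772216797, 67.93341064453125), 88.22355651855469) [ 0.5395 -0.0097  0.0408]
tab [ 0.51442023 -0.10804402  0.0633096 ] [ 0.56129646 -0.09864274  0.08649223] [ 0.53731921 -0.1026402   0.07968158] 102
knob ((543.0872802734375, 95.21083068847656), 28.70337677001953) [0.54300172 0.09509086]
[[ 405.31036 -330.35376]
 [ 429.08405 -388.74237]
 [ 470.44635 -371.90112]
 [ 446.67267 -313.5125 ]]
[[ 411.61496 -326.46674]
 [ 433.84604 -384.55   ]
 [ 474.96207 -368.813  ]
 [ 452.731   -310.72974]] [ 0.44425361 -0.34742667]
[ 0.4483149  -0.34458658  0.04271988]
```

View pics/c_scene.png

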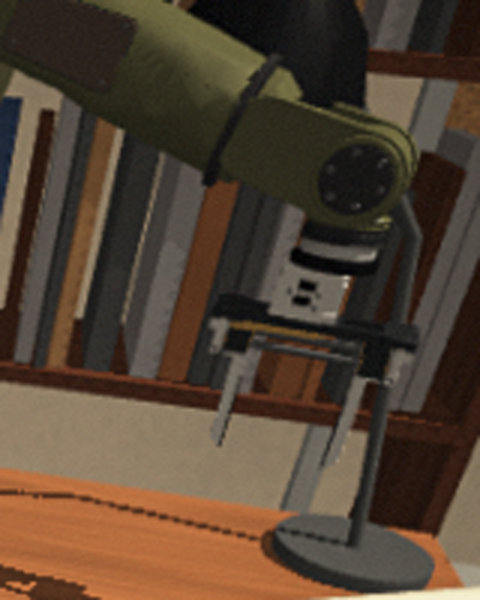

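Call:
servo_tool(rows=[[0.03,-0.02,0.016,0,0,-0.11,1],[0.065,-0.04,0.032,0,0,-0.22,1],[0.1,-0.06,0.048,0,0,-0.33,1],[0.13,-0.08,0.064,0,0,-0.44,1],[0.165,-0.1,0.08,0,0,-0.55,1],[0.2,-0.12,0.1,0,0,-0.66,1],[0.23,-0.14,0.115,0,0,-0.77,1],[0.26,-0.156,0.13,0,0,-0.87,1]])

```text
time_s: 2.12
ee_pos: [0.3828, 0.3789, 0.3367]
eef_rot: [3.141, -0.0, 2.043]
force: [0.9, 0.6, 0.6]
grip_width: 0.0937
```

Call:
servo_tool(rows=[[0.01,-0.04,0.005,0,0,-0.11,1],[0.02,-0.08,0.01,0,0,-0.22,1],[0.03,-0.12,0.015,0,0,-0.33,1],[0.04,-0.16,0.02,0,0,-0.44,1],[0.055,-0.2,0.025,0,0,-0.55,1],[0.07,-0.24,0.03,0,0,-0.66,1],[0.085,-0.28,0.035,0,0,-0.77,1],[0.1,-0.32,0.04,0,0,-0.87,1]])

```text
time_s: 2.78
ee_pos: [0.4806, 0.0631, 0.3764]
eef_rot: [3.14, -0.0, 1.168]
force: [0.6, 0.8, -0.2]
grip_width: 0.0938
```

Call:
servo_tool(rows=[[-0.006,-0.04,0,0,0,-0.1,1],[-0.012,-0.08,0,0,0,-0.2,1],[-0.018,-0.12,0,0,0,-0.3,1],[-0.024,-0.16,-0.01,0,0,-0.4,1],[-0.03,-0.2,-0.025,0,0,-0.5,1],[-0.036,-0.24,-0.04,0,0,-0.6,1],[-0.042,-0.28,-0.055,0,0,-0.7,1],[-0.048,-0.32,-0.07,0,0,-0.79,1]])

```text
time_s: 3.45
ee_pos: [0.4326, -0.2533, 0.308]
eef_rot: [3.14, -0.001, 0.372]
force: [1.4, -0.6, 0.3]
grip_width: 0.0938
```

Call:
servo_tool(rows=[[0,-0.03,-0.02,0,0,0,1],[0,-0.06,-0.04,0,0,0,1],[0,-0.08,-0.06,0,0,0,1],[0,-0.08,-0.08,0,0,0,1],[0,-0.08,-0.08,0,0,0,1],[0,-0.08,-0.08,0,0,0,1],[0,-0.08,-0.08,0,0,0,1],[0,-0.08,-0.08,0,0,0,1]])

```text
time_s: 4.12
ee_pos: [0.4332, -0.3331, 0.2297]
eef_rot: [3.138, -0.002, 0.373]
force: [-0.1, -1.2, 0.2]
grip_width: 0.094
```

```bash
cat >> h.py <<'E'
def bluerect(p,z=.04,roi=None):
    hs=cv2.cvtColor(p["image"],cv2.COLOR_RGB2HSV);m=cv2.inRange(hs,(100,110,50),(130,255,255))
    m=cv2.morphologyEx(m,cv2.MORPH_OPEN,np.ones((3,3)))
    n,l,st,ce=cv2.connectedComponentsWithStats(m);i=1+np.argmax(st[1:,4])
    cn=max(cv2.findContours((l==i).astype(np.uint8),0,cv2.CHAIN_APPROX_NONE)[0],key=cv2.contourArea).reshape(-1,2)
    Q=atz(p,cn,z)[:,:2];r=cv2.minAreaRect(Q.astype(np.float32)*1000)
    B=cv2.boxPoints(r);e=B[1]-B[0];f=B[2]-B[1]
    L=e if np.linalg.norm(e)>np.linalg.norm(f) else f
    c=cloud(p)[l==i]
    return np.array(r[0])/1000,r[1],np.degrees(np.arctan2(L[1],L[0])),st[i],np.median(c,0)
E
python3 - <<'E'
from h import *
o=ctrl.get_obs();print(o["ee_pos"],o["eef_rot"],o["qpos"].round(2))
w=shot("wrist");pickle.dump(w,open("w1.pkl","wb"))
print(bluerect(w)); print(cams.place_of(w,"block_mid")[:2])
cv2.imwrite("pics/d_w.png",w["image"][:,:,::-1])
E
```

```text
[ 0.43321425 -0.33305075  0.22974146] [ 3.13769475e+00 -1.98202892e-03  3.73168387e-01] [-0.72  0.27  1.5  -0.    1.37  0.48]
(array([ 0.4386088 , -0.35345294]), (45.24589157104492, 63.359642028808594), np.float32(-68.54176), array([ 269,  170,   63,   45, 2391], dtype=int32), array([ 0.43859942, -0.35350814,  0.03952779]))
[{'at': [0.5357, 0.4519], 'p': 0.73}]
```

View pics/d_w.png

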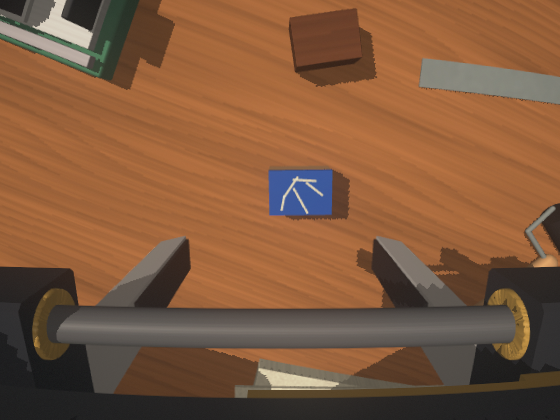

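Call:
servo_tool(rows=[[0.004,-0.01,0,0.03,-0.08,0.003,1],[0.008,-0.019,-0.02,0.06,-0.16,0.003,1],[0.008,-0.019,-0.05,0.095,-0.242,0.003,1],[0.008,-0.019,-0.08,0.095,-0.242,0.003,1],[0.008,-0.019,-0.11,0.095,-0.242,0.003,1],[0.008,-0.019,-0.13,0.095,-0.242,0.003,1],[0.008,-0.019,-0.14,0.095,-0.242,0.003,1],[0.008,-0.019,-0.14,0.095,-0.242,0.003,1]])

```text
time_s: 4.88
ee_pos: [0.4408, -0.3514, 0.088]
eef_rot: [3.14, -0.261, 0.376]
force: [-0.9, -0.2, -0.6]
grip_width: 0.0936
```

Run:
```python
from h import *
o=ctrl.get_obs();print(o["ee_pos"],o["eef_rot"],o["qpos"].round(2),o["joint_vel"].round(3))
R=Rt.from_euler('xyz',o["eef_rot"]).as_matrix();print(R.round(3))
w=shot("wrist")
print(bluerect(w))
cv2.imwrite("pics/e_w.png",w["image"][:,:,::-1])
```

```text
[ 0.44075836 -0.35140423  0.08802265] [ 3.14039232 -0.26092023  0.37587073] [-0.86  0.4   1.7   0.3   0.97  0.18] [ 0.001 -0.043 -0.039 -0.007  0.042  0.015]
[[ 0.899  0.367  0.24 ]
 [ 0.355 -0.93   0.094]
 [ 0.258  0.001 -0.966]]
(array([ 0.43804269, -0.35382413]), (44.84141159057617, 62.83999252319336), np.float32(-68.432144), array([ 233,  218,   99,   71, 6156], dtype=int32), array([ 0.43775893, -0.35393435,  0.03951031]))
```

View pics/e_w.png

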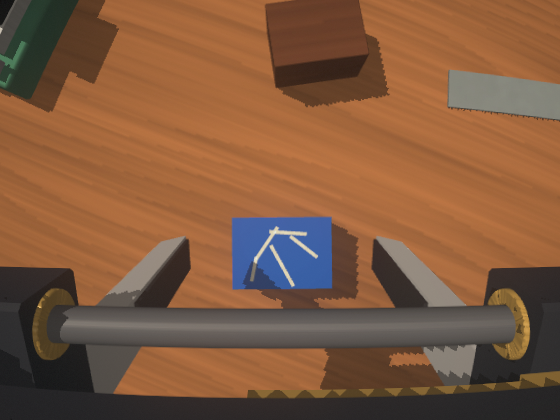

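Call:
servo_tool(rows=[[0,-0.001,-0.02,0,0,0,1],[0,-0.001,-0.045,0,0,0,1],[0,-0.001,-0.065,0,0,0,1],[0,-0.001,-0.075,0,0,0,1],[0,-0.001,-0.075,0,0,0,1],[0,-0.001,-0.075,0,0,0,1],[0,-0.001,-0.075,0,0,0,-1],[0,-0.001,-0.075,0,0,0,-1]], newtons=22)

```text
time_s: 5.6
ee_pos: [0.4419, -0.3536, 0.0163]
eef_rot: [3.136, -0.263, 0.377]
force: [-0.1, 0.7, 0.1]
grip_width: 0.0842
```

Call:
servo_tool(rows=[[0,0,0,0,0,0,-1],[0,0,0,0,0,0,-1],[0,0,0,0,0,0,-1],[0,0,0,0,0,0,-1],[0,0,0,0,0,0,-1],[0,0,0,0,0,0,-1],[0,0,0,0,0,0,-1],[0,0,0,0,0,0,-1]])

```text
time_s: 6.27
ee_pos: [0.4421, -0.3538, 0.0168]
eef_rot: [3.135, -0.263, 0.377]
force: [-1.9, -0.2, 6.6]
grip_width: 0.064
```

Call:
servo_tool(rows=[[0,0,0.015,0,0,0,-1],[0,0,0.04,0,0,0,-1],[0.005,0.01,0.07,0,0,0.08,-1],[0.012,0.03,0.1,0,0,0.18,-1],[0.02,0.05,0.13,0,0,0.29,-1],[0.03,0.075,0.155,0,0,0.4,-1],[0.04,0.1,0.175,0,0,0.51,-1],[0.05,0.125,0.185,0,0,0.62,-1]])

```text
time_s: 6.93
ee_pos: [0.4928, -0.2281, 0.2046]
eef_rot: [3.132, -0.263, 1.003]
force: [0.4, 0.1, -1.4]
grip_width: 0.0636
```

Call:
servo_tool(rows=[[0.01,0.02,0,0,0,0.1,-1],[0.02,0.04,0,0,0,0.2,-1],[0.03,0.06,0,0,0,0.3,-1],[0.035,0.08,0,0,0,0.4,-1],[0.04,0.095,0,0,0,0.48,-1],[0.045,0.1,0,0,0,0.545,-1],[0.045,0.1,0,0,0,0.545,-1],[0.045,0.1,0,0,0,0.545,-1]])

```text
time_s: 7.6
ee_pos: [0.5377, -0.128, 0.2042]
eef_rot: [3.133, -0.263, 1.546]
force: [-0.3, -0.5, -1.0]
grip_width: 0.0639
```

Run:
```python
from h import *
o=ctrl.get_obs();print(o["ee_pos"],o["eef_rot"],o["qpos"].round(2),o["force"],o["grip_width"])
R=Rt.from_euler('xyz',o["eef_rot"]).as_matrix();print(R.round(3))
w=shot("wrist");pickle.dump(w,open("w2.pkl","wb"))
print(bluerect(w,z=o["ee_pos"][2]-.0168+.04))
for n in("tray_seat","tray_tab","knob_top"):print(n,cams.place_of(w,n)[:2])
cv2.imwrite("pics/f_w.png",w["image"][:,:,::-1])
```

```text
[ 0.53774593 -0.12797565  0.20422723] [ 3.13273231 -0.26284602  1.54644396] [-0.42  0.35  1.48  0.25  1.41 -0.45] [-0.29451466 -0.45237165 -1.00187758] 0.06387596834881122
[[ 0.024  1.     0.015]
 [ 0.965 -0.027  0.26 ]
 [ 0.26   0.009 -0.966]]
(array([ 0.53788727, -0.12987263]), (41.060264587402344, 63.53871154785156), np.float32(-2.0779536), array([ 210,  216,  142,   93, 9990], dtype=int32), array([ 0.5426727 , -0.12720002,  0.22692536]))
tray_seat [{'at': [0.498, 0.28], 'p': 0.97}]
tray_tab []
knob_top []
```

View pics/f_w.png

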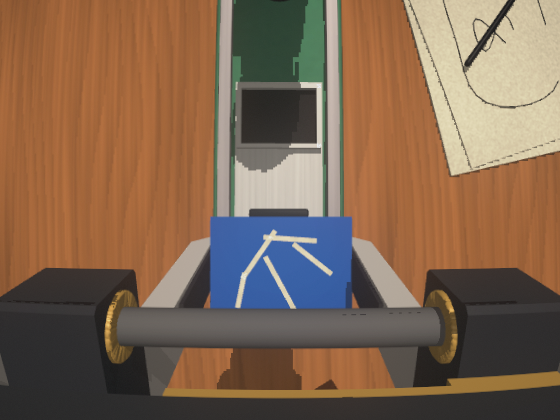

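Run:
```python
from h import *
w=pickle.load(open("w2.pkl","rb"));c=cloud(w);im=w["image"];hs=cv2.cvtColor(im,cv2.COLOR_RGB2HSV)
# seat floor
q=np.zeros((420,560),np.uint8);roi=(slice(80,155),slice(232,328))
q[roi]=(hs[roi][...,2]<75)&(c[roi][...,2]>.03)&(c[roi][...,2]<.05)
n,l,st,ce=cv2.connectedComponentsWithStats(q);i=1+np.argmax(st[1:,4])
ys,xs=np.where(l==i);print(st[i],np.median(c[l==i],0))
for z in(.042,.048):
    Q=atz(w,np.c_[xs,ys],z)[:,:2];r=cv2.minAreaRect(Q.astype(np.float32)*1000);print(z,r)
u=.498*560;v=.28*420;print("net",atz(w,[[u,v]],.042))
# lip outline z .048: bright
m=cv2.inRange(hs,(100,110,50),(130,255,255))>0
m[:, :215]=0;m[:,348:]=0;m[:220]=0;m[300:]=0
P=c[m];A=np.c_[P[:,:2]-P[:,:2].mean(0),np.ones(len(P))];k=np.linalg.lstsq(A,P[:,2],rcond=None)[0];print("plane",k)
z=k[2]
m2=cv2.inRange(hs,(100,110,50),(130,255,255))
col=[np.where(m2[:,x])[0] for x in range(220,345)]
row=[cc[cc>205][0] for cc in col]; e=atz(w,np.c_[np.arange(220,345),row],z);f=np.polyfit(e[:,0],e[:,1],1);print("front edge ang",np.degrees(np.arctan(f[0])),"y at TCPx",np.polyval(f,.5377), "z",z)
rows=range(225,290);L=[np.where(m2[r,150:400])[0].min()+150 for r in rows];Rr=[np.where(m2[r,150:400])[0].max()+150 for r in rows]
a=atz(w,np.c_[L,rows],z);b=atz(w,np.c_[Rr,rows],z);print("sides",np.polyfit(a[:,1],a[:,0],1),a[:,0].mean(),b[:,0].mean(),np.polyfit(b[:,1],b[:,0],1))
cv2.imwrite("pics/g.png",cv2.resize(im[60:310,180:390,::-1],None,fx=2.4,fy=2.4))
```

```text
[ 241   89   75   54 3902] [ 0.54026135 -0.00982873  0.04196245]
0.042 ((540.2691040039062, -9.474206924438477), (52.29573440551758, 71.2624282836914), 88.03521728515625)
0.048 ((540.2113037109375, -11.220836639404297), (51.403682708740234, 70.04680633544922), 88.0352783203125)
net [[ 0.54095486 -0.01151376  0.042     ]]
plane [0.00431163 0.09066    0.22752518]
front edge ang -1.5475893771533562 y at TCPx -0.10965092375611293 z 0.2275251821667605
sides [0.04500445 0.51213051] 0.5064242376289189 0.5695655735474924 [0.02969486 0.57338176]
```

View pics/g.png

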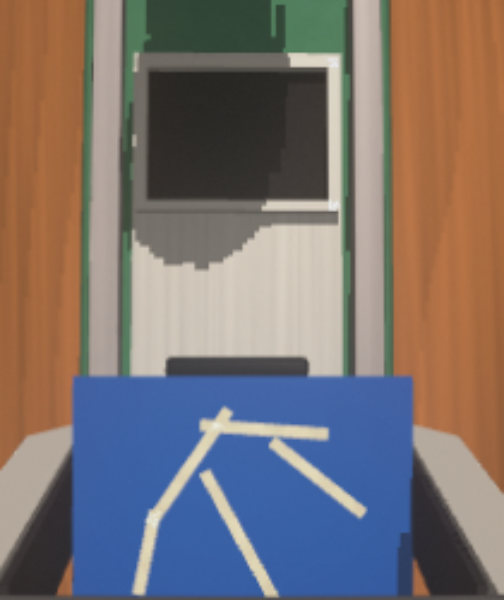

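Run:
```python
from h import *
for f in("w1.pkl","w2.pkl"):
    w=pickle.load(open(f,"rb"));c=cloud(w);hs=cv2.cvtColor(w["image"],cv2.COLOR_RGB2HSV)
    m=cv2.inRange(hs,(100,110,50),(130,255,255))>0
    m=cv2.erode(m.astype(np.uint8),np.ones((7,7)))>0
    if f=="w2.pkl": m[300:]=0;m[:,:215]=0;m[:,348:]=0
    # desk
    d=(np.abs(c[...,2])<.012)&(c[...,2]>-.02); d[230:]=0
    for q in(m,d):
        P=c[q];A=np.c_[P[:,:2]-P[:,:2].mean(0),np.ones(len(P))];k=np.linalg.lstsq(A,P[:,2],rcond=None)[0];print(f,len(P),P.mean(0),"plane",k, (P[:,2]-A@k).std())
```

```text
w1.pkl 1019 [ 0.43883521 -0.3535905   0.04065573] plane [0.38803604 0.17373222 0.04065573] 0.019196462051203143
w1.pkl 113662 [ 5.02330089e-01 -3.18683934e-01 -3.77710785e-04] plane [ 0.00133761  0.00053798 -0.00037771] 0.0010516317093766374
w2.pkl 7582 [ 0.53818395 -0.12846944  0.22744387] plane [0.00543166 0.07193201 0.22744387] 0.009358610714001622
w2.pkl 98281 [0.54173013 0.00837014 0.00059398] plane [0.00636714 0.00861626 0.00059398] 0.0016423011639507326
```

Run:
```python
from h import *
from scipy.optimize import least_squares
for f in("w1.pkl","w2.pkl"):
    w=pickle.load(open(f,"rb"));c=cloud(w);hs=cv2.cvtColor(w["image"],cv2.COLOR_RGB2HSV)
    m=cv2.inRange(hs,(100,110,50),(130,255,255))>0
    if f=="w2.pkl": m[300:]=0;m[:210]=0;m[:,:205]=0;m[:,358:]=0
    else: m[:165]=0;m[220:]=0
    P=c[m];P=P[np.abs(P[:,2]-np.median(P[:,2]))<.008]
    A=np.c_[P[:,:2]-P[:,:2].mean(0),np.ones(len(P))]
    k=least_squares(lambda k:A@k-P[:,2],[0,0,P[:,2].mean()],loss='soft_l1',f_scale=.001).x;print(f,len(P),k,np.std(P[:,2]-A@k))
```

```text
w1.pkl 2392 [0.00323774 0.00187647 0.03951597] 0.0008709039552619198
w2.pkl 10354 [0.00374434 0.00040344 0.22691491] 0.0006297882898656335
```

Call:
servo_tool(rows=[[0.0,0.02,0,0,0,0,-1],[0.001,0.045,0,0,0,0,-1],[0.002,0.07,0,0,0,0,-1],[0.002,0.095,0,0,0,0,-1],[0.002,0.112,-0.01,0,0,0,-1],[0.002,0.12,-0.03,0,0,0,-1],[0.002,0.123,-0.05,0,0,0,-1],[0.002,0.123,-0.07,0,0,0,-1]])

```text
time_s: 8.47
ee_pos: [0.5393, -0.0053, 0.1341]
eef_rot: [3.131, -0.263, 1.545]
force: [0.8, -0.4, -1.4]
grip_width: 0.0641
```

Call:
servo_tool(rows=[[0,0,-0.015,0,0,0,-1],[0,0,-0.03,0,0,0,-1],[0,0,-0.045,0,0,0,-1],[0,0,-0.055,0,0,0,-1],[0,0,-0.06,0,0,0,-1],[0,0,-0.06,0,0,0,-1],[0,0,-0.06,0,0,0,-1],[0,0,-0.06,0,0,0,-1]])

```text
time_s: 9.13
ee_pos: [0.5397, -0.0055, 0.075]
eef_rot: [3.13, -0.262, 1.545]
force: [0.5, -0.7, -0.7]
grip_width: 0.0638
```

Run:
```python
from h import *
o=ctrl.get_obs();print(o["ee_pos"],o["eef_rot"],o["force"],o["grip_width"])
w=shot("wrist");t=shot("top");s=shot("scene");pickle.dump((w,t,s),open("w3.pkl","wb"))
cv2.imwrite("pics/h_w.png",w["image"][:,:,::-1])
cv2.imwrite("pics/h_s.png",cv2.resize(s["image"][130:300,190:380,::-1],None,fx=3.4,fy=3.4))
```

```text
[ 0.53971807 -0.00546397  0.0750055 ] [ 3.1299824  -0.2623374   1.54538533] [ 0.541061   -0.65157488 -0.69270193] 0.06378286992246064
```

View pics/h_w.png

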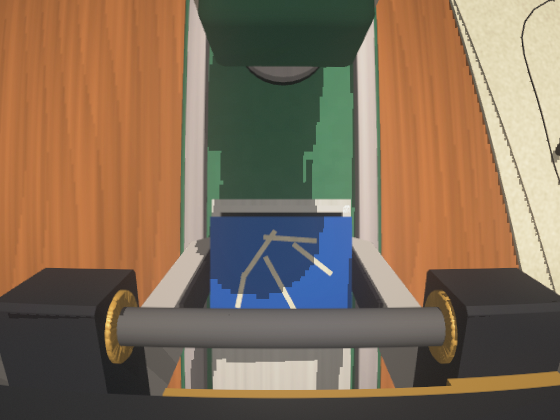

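View pics/h_s.png

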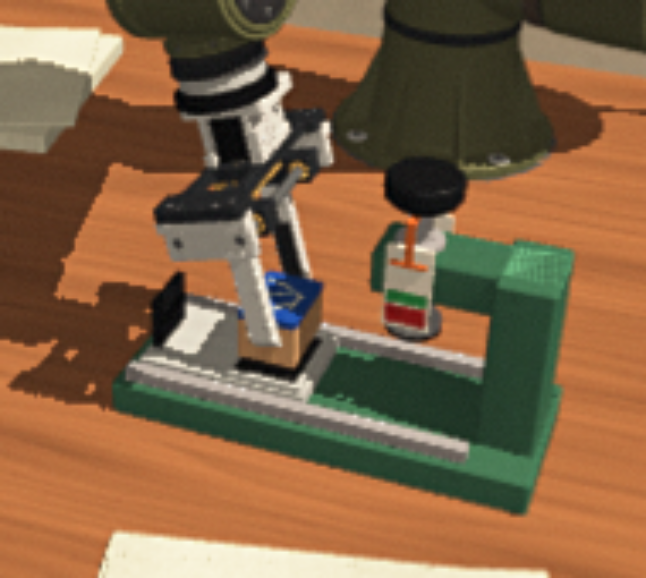

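Run:
```python
from h import *
w,t,s=pickle.load(open("w3.pkl","rb"))
print("block front",atz(w,[[212,217],[280,217],[350,217]],.0977))
print("block sides",atz(w,[[210.5,260],[352,260]],.0977))
print("lip inner far",atz(w,[[221,213],[280,213],[342,213]],.048),"lip outer far",atz(w,[[211.5,200],[280,200],[351,200]],.048))
print(bluerect(t,.0977))
cv2.imwrite("pics/i.png",cv2.resize(w["image"][190:320,190:370,::-1],None,fx=4,fy=4,interpolation=0))
```

```text
block front [[0.50944964 0.01370508 0.0977    ]
 [0.54007503 0.01285878 0.0977    ]
 [0.57173628 0.01195885 0.0977    ]]
block sides [[ 0.50829455 -0.00560637  0.0977    ]
 [ 0.57203223 -0.00748099  0.0977    ]]
lip inner far [[0.50616387 0.01677831 0.048     ]
 [0.54064532 0.015822   0.048     ]
 [0.57701966 0.01480061 0.048     ]] lip outer far [[0.50075174 0.02454581 0.048     ]
 [0.54085909 0.02342471 0.048     ]
 [0.58261475 0.02229509 0.048     ]]
(array([0.52002686, 0.00370723]), (18.34653091430664, 22.92584991455078), np.float32(-1.8005332), array([290, 228,   9,  11,  81], dtype=int32), array([0.51973244, 0.00583273, 0.09668431]))
```

View pics/i.png

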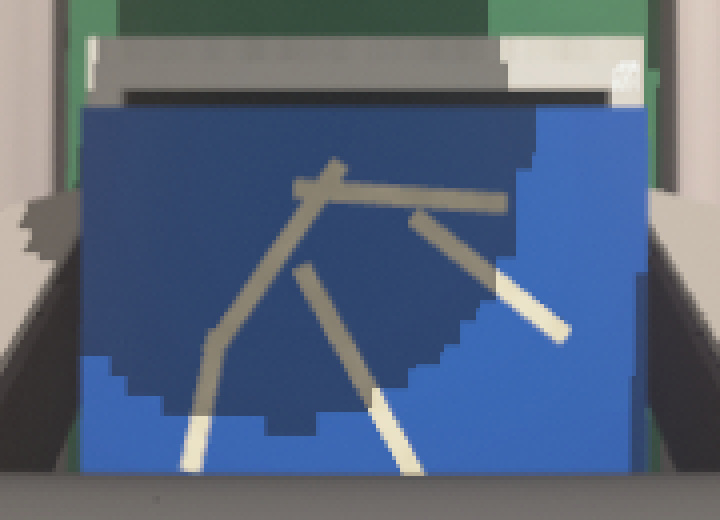

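Call:
servo_tool(rows=[[0,0,-0.004,0,0,0,-1],[0,0,-0.008,0,0,0,-1],[0,0,-0.012,0,0,0,-1],[0,0,-0.015,0,0,0,-1],[0,0,-0.0155,0,0,0,-1],[0,0,-0.0155,0,0,0,-1],[0,0,-0.0155,0,0,0,-1],[0,0,-0.0155,0,0,0,-1]])

```text
time_s: 9.95
ee_pos: [0.5396, -0.0054, 0.0592]
eef_rot: [3.13, -0.262, 1.546]
force: [0.0, 0.8, -1.7]
grip_width: 0.0635
```

Call:
servo_tool(rows=[[0,0,0,0,0,0,-0.0],[0,0,0,0,0,0,0.4],[0,0,0,0,0,0,0.8],[0,0,0,0,0,0,0.8],[0,0,0,0,0,0,0.8],[0,0,0,0,0,0,0.8],[0,0,0,0,0,0,0.8],[0,0,0,0,0,0,0.8]])

```text
time_s: 10.62
ee_pos: [0.5396, -0.0054, 0.0592]
eef_rot: [3.13, -0.262, 1.546]
force: [0.8, -0.6, -0.5]
grip_width: 0.0848
```

Call:
servo_tool(rows=[[0,0,0.01,0,0,0,0.8],[0,-0.003,0.03,0,0,0,0.8],[0,-0.006,0.055,0,0,0,0.8],[0,-0.01,0.085,0,0,0,0.8],[0,-0.03,0.11,0,0,0,0.5],[0,-0.06,0.12,0,0,0,0],[0,-0.1,0.12,0,0,0,-1],[0,-0.13,0.12,0,0,0,-1]])

```text
time_s: 11.28
ee_pos: [0.5396, -0.1376, 0.1811]
eef_rot: [3.128, -0.261, 1.546]
force: [0.9, 0.4, -0.5]
grip_width: 0.0615
```

Run:
```python
from h import *
o=ctrl.get_obs();print(o["ee_pos"],o["eef_rot"],o["force"],o["grip_width"])
w=shot("wrist");t=shot("top");pickle.dump((w,t),open("w4.pkl","wb"))
print(bluerect(w,.082));print(bluerect(t,.082))
for n in("tray_tab",):
    for p in(w,t):
        r=cams.place_of(p,n)[:1];print(n,r, atz(p,[[r[0]["at"][0]*560,r[0]["at"][1]*420]],.075) if r else 0)
cv2.imwrite("pics/j_w.png",w["image"][:,:,::-1])
```

```text
[ 0.53961897 -0.13757531  0.18110591] [ 3.12783664 -0.26097196  1.54638066] [ 0.93130536  0.44142507 -0.47648699] 0.061460970087454485
(array([ 0.54007074, -0.00999426]), (46.32831954956055, 63.568138122558594), np.float32(-1.352387), array([ 235,   54,   80,   57, 3886], dtype=int32), array([ 0.54033842, -0.01103471,  0.0815406 ]))
(array([ 0.55483801, -0.00829784]), (44.40596008300781, 32.7207145690918), np.float32(88.222275), array([289, 211,  20,  15, 216], dtype=int32), array([ 0.5591182 , -0.00843213,  0.08023473]))
tray_tab [{'at': [0.4927, 0.485], 'p': 0.76}] [[ 0.53852175 -0.10707637  0.075     ]]
tray_tab [{'at': [0.6143, 0.5352], 'p': 0.88}] [[ 0.5358483  -0.11495998  0.075     ]]
```

View pics/j_w.png

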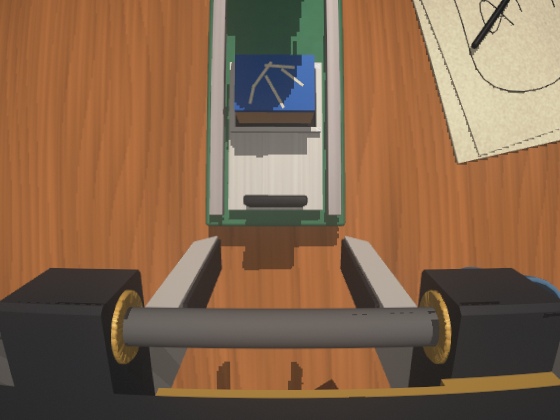

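Call:
servo_tool(rows=[[-0.0025,0.002,-0.01,0,0,0,-1],[-0.0025,0.002,-0.03,0,0,0,-1],[-0.0025,0.002,-0.05,0,0,0,-1],[-0.0025,0.002,-0.075,0,0,0,-1],[-0.0025,0.002,-0.1,0,0,0,-1],[-0.0025,0.002,-0.115,0,0,0,-1],[-0.0025,0.002,-0.115,0,0,0,-1],[-0.0025,0.002,-0.115,0,0,0,-1]])

```text
time_s: 12.15
ee_pos: [0.5367, -0.1326, 0.0644]
eef_rot: [3.132, -0.263, 1.545]
force: [0.4, -0.8, 0.6]
grip_width: 0.0001
```

Call:
servo_tool(rows=[[0,0.004,0,0,0,0,-1],[0,0.008,0,0,0,0,-1],[0,0.012,0,0,0,0,-1],[0,0.015,0,0,0,0,-1],[0,0.018,0,0,0,0,-1],[0,0.021,0,0,0,0,-1],[0,0.024,0,0,0,0,-1],[0,0.027,0,0,0,0,-1]])

```text
time_s: 12.82
ee_pos: [0.5368, -0.1054, 0.0645]
eef_rot: [3.131, -0.263, 1.545]
force: [0.1, -1.1, 1.2]
grip_width: 0.0006
```

Run:
```python
from h import *
o=ctrl.get_obs();print(o["ee_pos"],o["eef_rot"],o["force"],o["grip_width"])
w=shot("wrist")
print(bluerect(w,.082))
cv2.imwrite("pics/k_w.png",w["image"][:,:,::-1])
```

```text
[ 0.53679159 -0.1054315   0.06448255] [ 3.13108841 -0.26270276  1.545007  ] [ 0.11394556 -1.05578489  1.20894953] 0.000564753597486121
(array([ 0.54005682, -0.00198029]), (42.94979476928711, 63.464256286621094), np.float32(-1.2447581), array([ 215,    0,  133,   84, 9580], dtype=int32), array([ 0.54019593, -0.00344794,  0.08150029]))
```

View pics/k_w.png

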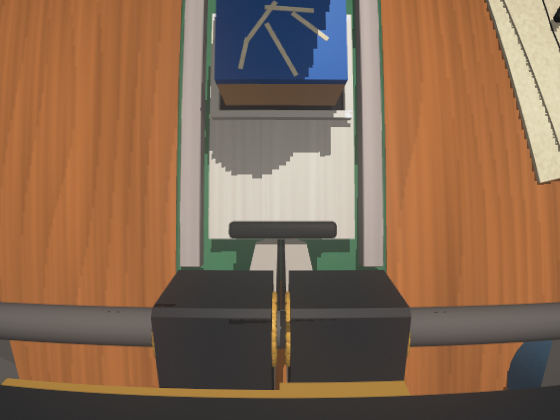

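Call:
servo_tool(rows=[[0,0.007,0,0,0,0,-1],[0,0.016,0,0,0,0,-1],[0.001,0.026,0,0,0,0,-1],[0.001,0.037,0,0,0,0,-1],[0.0015,0.048,0,0,0,0,-1],[0.002,0.059,0,0,0,0,-1],[0.002,0.068,0,0,0,0,-1],[0.0025,0.075,0,0,0,0,-1]])

```text
time_s: 13.53
ee_pos: [0.539, -0.0285, 0.0643]
eef_rot: [3.132, -0.263, 1.546]
force: [-1.1, -2.4, 0.5]
grip_width: 0.0005
```

Call:
servo_tool(rows=[[0,0.003,0,0,0,0,-1],[0,0.006,0,0,0,0,-1],[0,0.008,0,0,0,0,-1],[0,0.01,0,0,0,0,-1],[0,0.012,0,0,0,0,-1],[0,0.014,0,0,0,0,-1],[0,0.016,0,0,0,0,-1],[0,0.018,0,0,0,0,-1]])

```text
time_s: 14.2
ee_pos: [0.5392, -0.0112, 0.0644]
eef_rot: [3.131, -0.262, 1.546]
force: [-0.5, -18.7, 0.9]
grip_width: 0.0004
```

Call:
servo_tool(rows=[[0,-0.01,0,0,0,0,-1],[-0.001,-0.025,0.0,0,0,0,-1],[-0.001,-0.045,0.005,0,0,0,-1],[-0.001,-0.055,0.03,0,0,0,-1],[-0.001,-0.06,0.065,0,0,0,-1],[-0.001,-0.06,0.1,0,0,0,-1],[-0.001,-0.06,0.14,0,0,0,-1],[-0.001,-0.06,0.17,0,0,0,-1]])

```text
time_s: 14.87
ee_pos: [0.5381, -0.0716, 0.2375]
eef_rot: [3.129, -0.262, 1.546]
force: [0.4, 0.1, 0.5]
grip_width: -0.0001
```

Run:
```python
from h import *
o=ctrl.get_obs();print(o["ee_pos"],o["eef_rot"],o["force"],o["grip_width"])
w=shot("wrist");s=shot("scene");t=shot("top");pickle.dump((w,s,t),open("w5.pkl","wb"))
for p in(w,t):
    for n in("tray_tab","knob_top"):
        r=cams.place_of(p,n)[:1];print(n,r, atz(p,[[r[0]["at"][0]*560,r[0]["at"][1]*420]],.075 if n=="tray_tab" else .225) if r else 0)
c=cloud(t)
q=(c[...,2]>.205)&(c[...,2]<.24)&(np.abs(c[...,0]-.54)<.045)&(np.abs(c[...,1]-.1)<.045)
print("knob",np.median(c[q],0),q.sum())
cv2.imwrite("pics/l_w.png",w["image"][:,:,::-1])
cv2.imwrite("pics/l_s.png",cv2.resize(s["image"][130:300,190:380,::-1],None,fx=3.4,fy=3.4))
```

```text
[ 0.53814076 -0.07160744  0.23752317] [ 3.12937609 -0.26161077  1.54605055] [0.41738099 0.1119336  0.50219783] -9.691239894909468e-05
tray_tab [{'at': [0.4996, 0.3964], 'p': 0.86}] [[ 0.54157565 -0.00285235  0.075     ]]
knob_top [] 0
tray_tab [{'at': [0.5273, 0.5364], 'p': 0.82}] [[ 5.38248212e-01 -4.19721862e-04  7.50000000e-02]]
knob_top [{'at': [0.4463, 0.5326], 'p': 0.91}] [[0.5400237  0.09431769 0.225     ]]
knob [0.5431071  0.094896   0.22298736] 629
```

View pics/l_w.png

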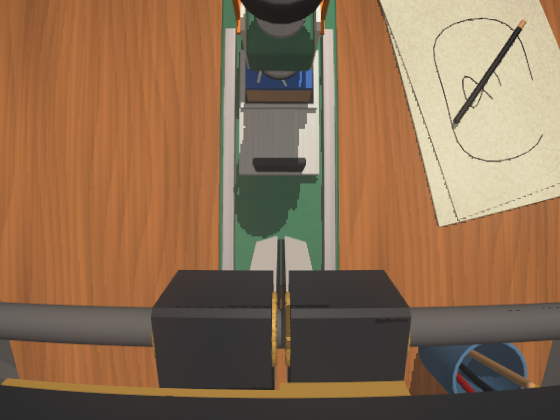

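View pics/l_s.png

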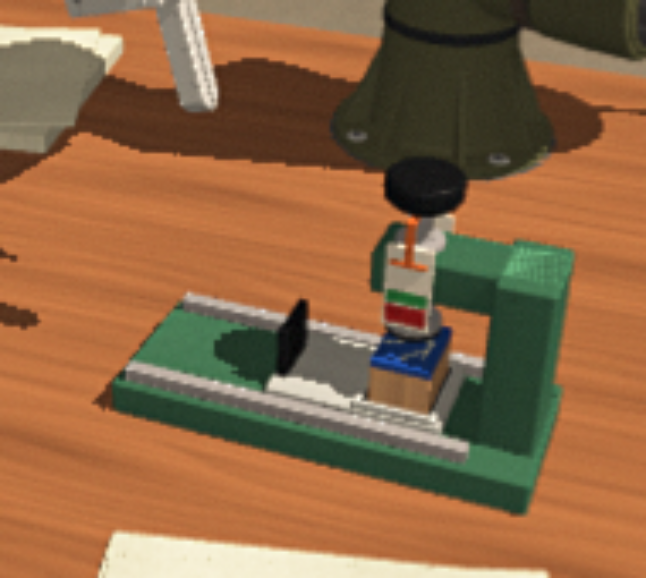

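Call:
servo_tool(rows=[[0,0.01,0.02,-0.06,0.002,0,-1],[0,0.03,0.035,-0.12,0.003,0,-1],[0.001,0.055,0.035,-0.18,0.005,0,-1],[0.002,0.08,0.035,-0.24,0.006,0,-1],[0.003,0.11,0.035,-0.262,0.007,0,-1],[0.004,0.14,0.035,-0.262,0.007,0,-1],[0.005,0.16,0.035,-0.262,0.007,0,-1],[0.005,0.1665,0.025,-0.262,0.007,0,-1]])

```text
time_s: 15.88
ee_pos: [0.5428, 0.0981, 0.2579]
eef_rot: [3.133, -0.001, 1.548]
force: [1.2, -0.2, -0.4]
grip_width: 0.0003
```

Call:
servo_tool(rows=[[0,0,-0.003,0,0,0,-1],[0,0,-0.007,0,0,0,-1],[0,0,-0.012,0,0,0,-1],[0,0,-0.016,0,0,0,-1],[0,0,-0.021,0,0,0,-1],[0,0,-0.026,0,0,0,-1],[0,0,-0.028,0,0,0,-1],[0,0,-0.028,0,0,0,-1]])

```text
time_s: 16.55
ee_pos: [0.5427, 0.0978, 0.2293]
eef_rot: [3.134, -0.001, 1.548]
force: [-0.0, -1.2, -0.1]
grip_width: 0.0003
```

Call:
servo_tool(rows=[[0,-0.002,0,0,0,0,-1],[0,-0.003,-0.003,0,0,0,-1],[0,-0.003,-0.008,0,0,0,-1],[0,-0.003,-0.013,0,0,0,-1],[0,-0.003,-0.017,0,0,0,-1],[0,-0.003,-0.021,0,0,0,-1],[0,-0.003,-0.024,0,0,0,-1],[0,-0.003,-0.024,0,0,0,-1]])

```text
time_s: 17.22
ee_pos: [0.5429, 0.0947, 0.2053]
eef_rot: [3.133, -0.001, 1.548]
force: [-0.4, -1.9, 9.5]
grip_width: 0.0004
```

Run:
```python
from h import *
o=ctrl.get_obs();print(o["ee_pos"],o["eef_rot"],o["force"],o["moment"],o["grip_width"])
s=shot("scene");pickle.dump(s,open("w6.pkl","wb"))
cv2.imwrite("pics/m_s.png",cv2.resize(s["image"][150:260,270:380,::-1],None,fx=5,fy=5,interpolation=cv2.INTER_CUBIC))
```

```text
[0.54293484 0.09467791 0.20534108] [ 3.13334119e+00 -6.53397128e-04  1.54762089e+00] [-0.36316995 -1.92828344  9.5241147 ] [-0.63383547  0.12267589 -0.07056432] 0.0003608748309392373
```

View pics/m_s.png

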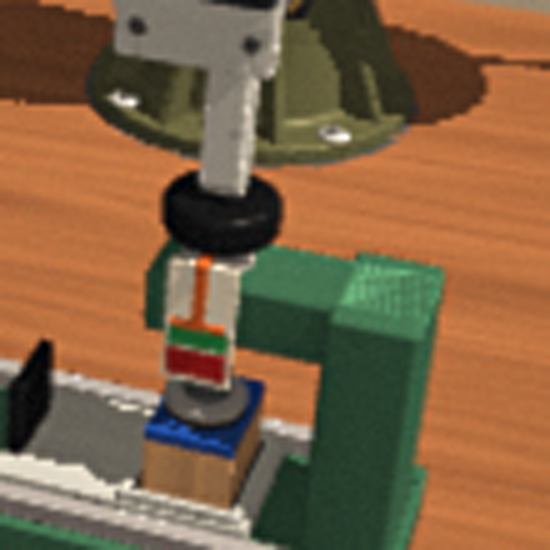

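Call:
servo_tool(rows=[[0,0,-0.002,0,0,0,-1],[0,0,-0.004,0,0,0,-1],[0,0,-0.006,0,0,0,-1],[0,0,-0.008,0,0,0,-1],[0,0,-0.009,0,0,0,-1],[0,0,-0.009,0,0,0,-1],[0,0,-0.009,0,0,0,-1],[0,0,-0.009,0,0,0,-1]])

```text
time_s: 17.93
ee_pos: [0.543, 0.0947, 0.1977]
eef_rot: [3.132, -0.001, 1.548]
force: [-4.9, -2.1, 14.3]
grip_width: 0.0009
```

Run:
```python
from h import *
o=ctrl.get_obs();print(o["ee_pos"],o["force"],o["joint_vel"].round(3))
s=shot("scene")
cv2.imwrite("pics/n_s.png",cv2.resize(s["image"][150:260,270:380,::-1],None,fx=5,fy=5,interpolation=cv2.INTER_CUBIC))
```

```text
[0.54298214 0.09467518 0.19771446] [-4.86480693 -2.13237874 14.26022486] [-0.001 -0.001 -0.001  0.001  0.002 -0.002]
```

View pics/n_s.png

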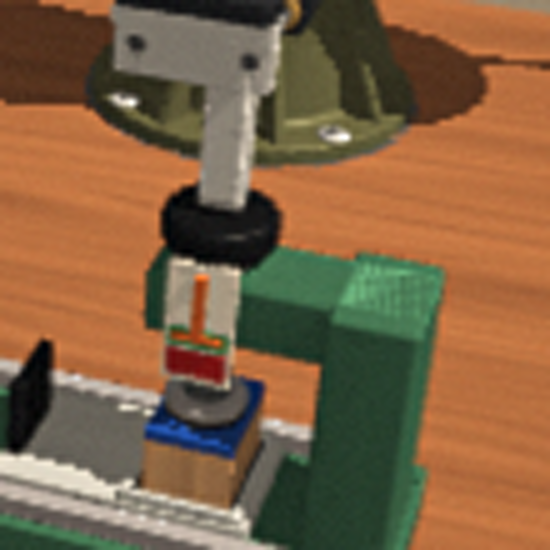

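Run:
```python
from h import *
o=ctrl.get_obs();print(o["time_s"],o["ee_pos"],o["force"])
t=shot("top")
for n in("spare_mid","mug","tin"): print(n,cams.place_of(t,n)[:1])
print(ctrl.get_obs()["ee_pos"],ctrl.get_obs()["force"])
hand_in()
```

```text
17.9833 [0.54299122 0.09466573 0.19773794] [-4.45045555 -2.21577368 13.81081715]
spare_mid [{'at': [0.7491, 0.485], 'p': 0.82}]
mug [{'at': [0.6598, 0.3436], 'p': 0.58}]
tin [{'at': [0.2352, 0.4393], 'p': 0.86}]
[0.54299695 0.09468467 0.19773799] [-4.69266088 -2.6545478  13.80474346]Traceback (most recent call last):
  File "<stdin>", line 6, in <module>
NameError: name 'hand_in' is not defined
```

```bash
python3 -c "
from station import hand_in
print(hand_in())"
```

```text
the job is handed in; nothing more can be done
None
```

I set the block blue face up in the tray seat and let go of it. I then pushed the tray home and pressed the knob into the green band, and handed the job in at about 18 s while still holding it there.

**Block:** the last wrist view showed its top level at about 81.5 mm, against 82 mm expected. It was centred in the seat to within about 1 mm.

**Tray:** the push force rose to about 19 N at the stop. The two camera readings put the tab at y ≈ -3 and 0 mm, against -3 mm expected when home.

**Pointer:** the last scene picture shows it in the middle of the green band. By the tool height the knob was down about 27 to 28 mm. The push was about 14 N down, with a sideways reading of about 5 N. The pointer never got near the red.

**Dark block, mug and tin:** all three were found where they were at the start, within the error of the detector (a few pixels).

**Disagreements and slips:**
- The first scene-camera reading of the block was about 6 mm off the top camera's. I went by the wrist camera, which agreed with the top camera to about 2.5 mm.
- A first depth fit suggested the held block was tilted by about 5°. Bad depth readings caused that, and a fit that ignores them showed it level.
- The first hand-in script stopped on a missing import, and a second call handed the job in.

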